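# Hang the parts basket on the stand's hook and drop the keeper bar

### The job

Hang the little plywood basket, with its two pulleys in it, by its wire handle on the hook of the wooden stand, and let go of it while the hook is still open. Then tip the steel drop bar on the stand over so that it falls by itself into the fork at the hook's tip and locks the handle in. Leave the other things on the bench where they are.

Things in the scene. Friction and masses are not known exactly. Their poses are not given: they have to be found in the camera images.
- stand: Fixed hook stand: wooden foot 120x100x14 mm, post 16 mm square, 269 mm high. Origin on the bench under the post's axis, z up; the hook points along its -x. A steel collar 30x30x36 mm on the post carries hook and drop bar. Its HEIGHT differs each time and is not reported: the hook arm's axis is 165 to 215 mm above the bench. Look, or feel: touch the arm from above; the clamp holds 100 N.
- below_seat (a point): Point on the stand's foot straight below the hook's seat, 90 mm in front of the post, 14 mm up. Hook: bar 10 mm thick at stand y = 0, level from the post to x = -70 mm, dips 6 mm to the seat at x = -90 where the handle rests, rises to the tip at x = -114. On the tip a fork: prongs at y = +-10 mm, tops 35 mm above the arm's axis; the handle goes in over them from the front, then down behind.
- drop_bar (a joint): Steel bar 138x10x7 mm, 50 g, hinged on a pin along the stand's y at the post's axis, 34 mm above the hook arm's axis. Rad: 0 = lying level along the hook in its fork (closed), pointing to the stand's -x; 1.57 = upright; 2.0 = its stop, leaning 25 degrees back to the stand's +x, where it rests at the start. Pushed from behind past upright it falls shut by itself.
- basket: Plywood tray 70 (x) by 116 (y) by 45 mm high, walls 4 mm, about 200 g, with a rigid round wire handle 8 mm thick across its middle in the plane x = 0: legs at y = +-61 mm; two flat wooden grips, to pinch from above, centred at y = +-33 mm, z = 122 mm, each 11 mm (x) by 28 by 18 mm high; between them a peak of bare wire at y = 0, z = 130 mm that settles on the hook. Origin: centre of the underside.
- handle_top (a point): Peak of the basket's handle (wire axis, middle of the handle), 130 mm above the basket's underside.
- pulley_a: Turned beech pulley, 43 mm across, 16 mm high, loose in the basket. Origin: centre of its underside.
- pulley_b: Turned beech pulley, 40 mm across, 22 mm high, loose in the basket. Origin: centre of its underside.
- disc: Bystander: large loose ply disc lying flat, 123 mm across, 20 mm high. Origin: centre of its underside.
- pliers: Bystander, fixed: small pliers with yellow and black grips lying flat, 47x148x11 mm. Origin: centre of the underside.
- motor: Bystander, loose: small motor on a wooden block, 18x47x35 mm. Origin: centre of the underside.
- mug: Bystander, fixed: white mug with pens, 92x114x151 mm. Origin: centre of the underside.
Mind the look-alikes: they are no part of the job. Several things have the shape of the basket; the one meant has the colours described above.

How it is judged:
By the outcome, as a careful person would: the job done as asked, in the order asked, and still so for the second after the job is handed in, with the robot touching nothing.
It also fails if it takes over 61 s, if anything falls off the work surface, if the arm or the gripper's body presses on something with over 40 N, if the wrist force passes 120 N, or if a joint passes its speed limit or range.

### The arm

A 6-joint arm with a two-finger parallel gripper is mounted at the origin on the work surface; the furniture and walls round the work are solid. World frame = base frame: x ahead of the robot, y to its left, z up, the work surface at z = 0. Lengths are in mm, angles in rad, forces in N, time in s.
With the tool pointing down it reaches from about 425 to 950 mm from the base axis. Payload 14.7 kg.
Tool frame: the origin (TCP) lies midway between the tips of the shut fingers; the grasp point (between the pads) lies 19 mm behind it (manip.grasp_offset is the z of the grasp point in the tool frame, in mm); z points along the fingers, y is the line along which they close (so a half turn about z gives the same grasp; the last joint's range is limited). The gripper opens to 85 mm and grips with 20 to 120 N. Pads are 22 mm wide; open, the fingers measure 114 mm over their backs; the gripper's body (76 mm by 85 mm) begins 54 mm behind the grasp point. The pads swing forward as they close: fully open they stand 13 mm farther back than shut.
Start: joints at [-1.396, 0.48, 1.596, -0, 1.065, -0.047], TCP at [143.008, -634.067, 231.297] pointing down, gripper open.
Joint ranges: [-2.75, 2.75], [-0.82, 2.05], [0.23, 2.67], [-1.56, 4.7], [0.09, 2.69], [-2.92, 2.92]. Speed limits (rad/s): [1.89, 1.89, 2.39, 3.01, 3.01, 3.01].

### API

Orientations are given as a unit quaternion [x, y, z, w].
In Python, from rig import readout, eyes, ticket, manip gives the robot as it stands.
- The arm moves only by the tool apply_moves, never from a script. Its argument "increments" is a list of rows, each an object of numbers: "x", "y", "z": the shift along the world's x, y, z in m; "rx", "ry", "rz": the turn, a rotation vector about the world's x, y, z in rad; "jaw": the opening, from 0 (shut) to 1 (fully open). A call has 1 to 8 rows; each row shifts and turns the commanded pose from where the row before left it; what a row does not reach is not made up. A row lasts 1/12 s, in which the tool goes at most 41.7 mm and 7.16 degrees, less where a joint would pass 70% of its speed; a pose out of reach is approached as far as the arm can. A call is refused whole if a number of a shift passes 0.0417 or a number of a turn 0.125, either way. A call with a gripper value outside its range is refused whole. The fingers move at their own pace and stop on an object; "force" is the grip in N (left out, the last holds). Time passes only in rows, so rows that do not move let the fingers close. It gives the time, the measured TCP pose, the force, the opening and the grip force at its end, in the units of the state.
- readout.get_state(): the state, without advancing time (a new reading comes with each control period).
- eyes.capture(name): name is "side" or "top"; returns the picture (384x512x3 uint8, blue, green, red); there is no depth.
- eyes.camera_model(name): a dict with "vfov" (degrees; the focal length in pixels is half the picture's height over the tangent of half this angle, whatever the lens; pixels are square), "cx", "cy" (the principal point, pixels), "extrinsics" (4x4, takes a point from camera to world coordinates). Camera axes: x right, y down, z forward; pixel columns grow to the right and rows downward; lengths in mm; the calibration is good to about 2 mm. A picture is of the moment at which its call begins. camera_model takes no time and is no camera call.
- ticket.sign_off(): hands the job in; it is judged then, once.
The state is a dict: "time": time; "qpos": joint angles; "joint_vel": joint speeds; "joint_efforts": joint torques, N m; "ee_pos": TCP position; "tool_rot": TCP orientation; "contact_force": force on the tool from outside, world axes, zero at the start; "ft_torque": the same for the moment, N m; "grip_width": finger opening in mm; "grip_force": force on a finger pad.
Only numpy, scipy, OpenCV 4.12 (cv2) and the standard library are available. Lean on these libraries where they do the work, as an engineer would, in place of code of your own. Each camera call takes 0.05 s, during which the arm holds its last target. There are 200 camera calls.

## Working session

There is one attempt and no reset: what is moved stays moved. The work goes in short steps, Python scripts to look and compute and a tool call to move; the robot and the scene stay as the last step left them, time stands still between calls to the robot, and variables do not carry over. Pictures are saved under pics/ and viewed, at most 10 in all, crops included, and the job is handed in when it is done.

Besides the shell and the picture viewer there is one more tool, called after ">>>" as a command line: name --argument value ..., lists and objects as JSON in quotes. apply_moves: Moves the arm, as the interface text tells. Its arguments: {"type":"object","properties":{"increments":{"type":"array","items":{"type":"object","properties":{"x":{"type":"number"},"y":{"type":"number"},"z":{"type":"number"},"rx":{"type":"number"},"ry":{"type":"number"},"rz":{"type":"number"},"jaw":{"type":"number"}}}},"force":{"type":"number"}},"required":["increments"]}

```bash
mkdir -p pics; python3 - <<'E'
from rig import readout, eyes, manip
import cv2,numpy as np
for n in("side","top"):
    im=eyes.capture(n);cv2.imwrite(f"pics/{n}0.png",cv2.resize(im,(768,576),interpolation=cv2.INTER_CUBIC))
    m=eyes.camera_model(n);print(n,m["vfov"],m["cx"],m["cy"],np.round(m["extrinsics"],3).tolist())
s=readout.get_state();print(s,manip.grasp_offset)
E
```

```text
side 48.88610709974598 254.17638809805666 186.45904419204803 [[0.999, -0.011, 0.034, 452.474], [-0.033, -0.623, 0.782, -709.519], [0.012, -0.782, -0.623, 836.997], [0.0, 0.0, 0.0, 1.0]]
top 48.91496268855881 254.77171091727487 194.1640637485517 [[0.02, -0.987, 0.157, 303.711], [-1.0, -0.02, 0.003, 178.953], [0.001, -0.157, -0.988, 1104.783], [0.0, 0.0, 0.0, 1.0]]
{'time': 0.1, 'qpos': array([-1.39556344e+00,  4.80754292e-01,  1.59678979e+00,  1.10011605e-05,
        1.06511073e+00, -4.65688415e-02]), 'joint_vel': array([-0.00158745, -0.00087512, -0.0021217 , -0.00012654, -0.00082859,
       -0.00134894]), 'joint_efforts': array([-7.77134646e-04, -9.52259731e+01, -4.31039894e+01, -3.52182687e-04,
        5.27164651e-03, -2.93812803e-06]), 'ee_pos': array([ 142.9729527 , -633.71280308,  230.75405069]), 'tool_rot': array([ 9.93856954e-01,  1.10671010e-01, -2.93410865e-05, -5.30290245e-04]), 'contact_force': array([-0.67450353,  0.07505652,  0.00711744]), 'ft_torque': array([0.02587472, 0.01291142, 0.06020074]), 'grip_force': 0.0, 'grip_width': 85.47021002366345} -18.700000000000003
```

View pics/side0.png

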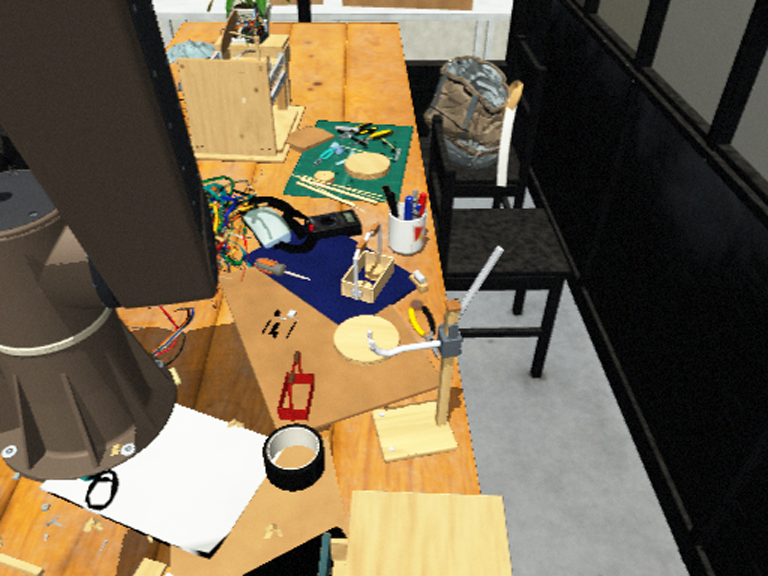

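View pics/top0.png

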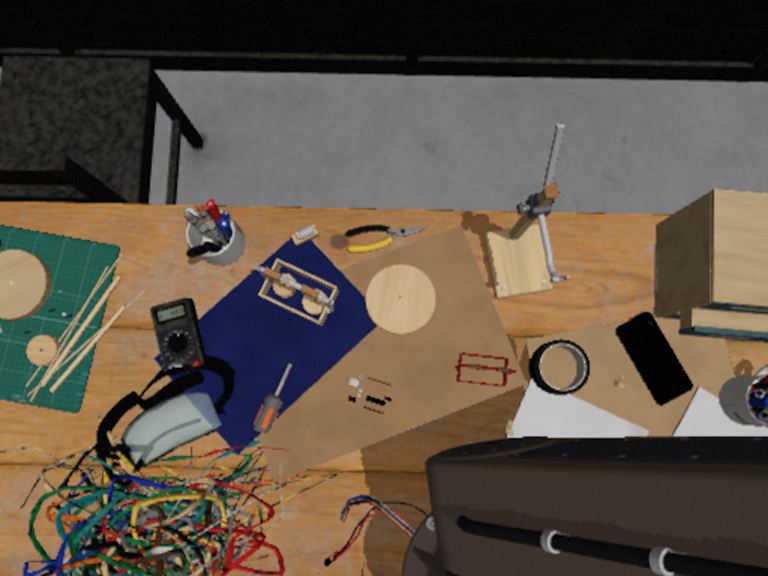

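Side view: plywood basket at (367,275), with the red wire basket as its look-alike at (296,400); the hook stand is at (445,350). Top view: plywood basket (298,292), red one (484,370), stand (520,240), disc (400,298), pliers (380,237), motor (305,233), mug (213,235). The plywood one fits the description, so I'll check it in a close crop.

```bash
cat > h.py <<'E'
import cv2,numpy as np
from rig import eyes
def crop(im,x0,y0,w,h,k,step=10):
    c=cv2.resize(im[y0:y0+h,x0:x0+w],None,fx=k,fy=k,interpolation=cv2.INTER_CUBIC)
    for x in range(-(-x0//step)*step,x0+w,step):
        X=int((x-x0+.5)*k); c[:6,X]=(0,0,255); cv2.putText(c,str(x),(X-9,16),0,.35,(0,255,255),1)
    for y in range(-(-y0//step)*step,y0+h,step):
        Y=int((y-y0+.5)*k); c[Y,:6]=(0,0,255); cv2.putText(c,str(y),(7,Y+4),0,.35,(0,255,255),1)
    return c
def hcat(*a):
    H=max(i.shape[0] for i in a)
    return np.hstack([cv2.copyMakeBorder(i,0,H-i.shape[0],0,4,0) for i in a])
M={n:eyes.camera_model(n) for n in("side","top")}
def ray(n,p):
    m=M[n];f=192/np.tan(np.radians(m["vfov"]/2));E=np.array(m["extrinsics"])
    return E[:3,3],E[:3,:3]@np.array([(p[0]-m["cx"])/f,(p[1]-m["cy"])/f,1])
def atz(n,p,z):
    o,d=ray(n,p);return o+d*(z-o[2])/d[2]
def proj(n,P):
    m=M[n];f=192/np.tan(np.radians(m["vfov"]/2));E=np.array(m["extrinsics"])
    c=E[:3,:3].T@(np.asarray(P,float)-E[:3,3]);return np.array([m["cx"]+f*c[0]/c[2],m["cy"]+f*c[1]/c[2]])
def tri(ps,pt):
    A=[];b=[]
    for n,p in(("side",ps),("top",pt)):
        o,d=ray(n,p);d=d/np.linalg.norm(d);Q=np.eye(3)-np.outer(d,d);A.append(Q);b.append(Q@o)
    x=np.linalg.lstsq(np.vstack(A),np.hstack(b),rcond=None)[0]
    return x,[np.linalg.norm(proj(n,x)-p) for n,p in(("side",ps),("top",pt))]
E
python3 - <<'E'
from h import *
s=cv2.imread
a=eyes.capture("side");b=eyes.capture("top")
cv2.imwrite("s.png",a);cv2.imwrite("t.png",b)
cv2.imwrite("pics/basket.png",hcat(crop(a,223,143,50,62,7.5),crop(b,165,168,66,55,6)))
cv2.imwrite("pics/stand.png",hcat(crop(a,240,158,102,152,3.9),crop(b,312,75,75,130,4.5)))
E
```

```text
(no output)
```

View pics/basket.png

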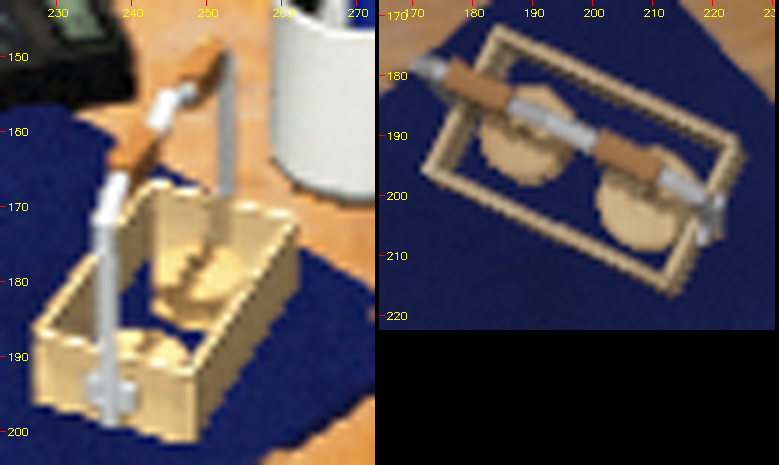

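View pics/stand.png

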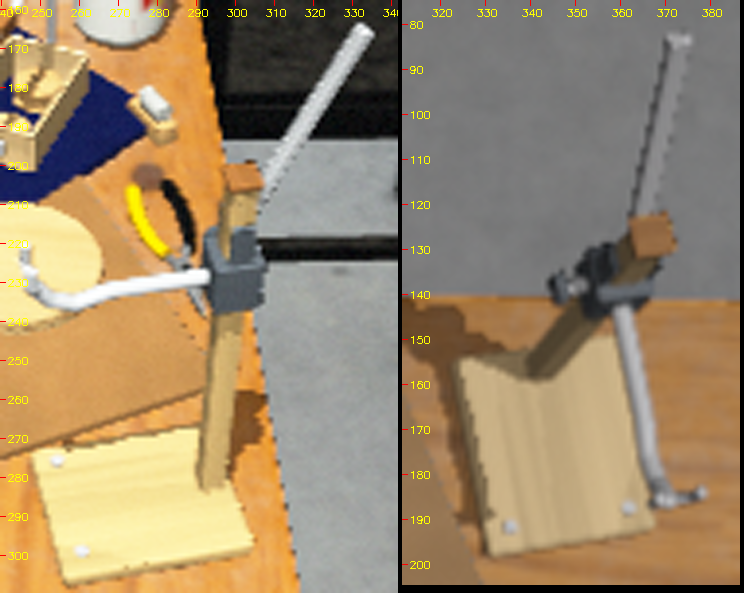

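The close crop shows bare wire, brown grips and plywood walls with two pulleys inside, so this is the right basket. Its rim corners in the top view are (184,171.5), (224.5,191), (213.5,216.5) and (172.5,196). The stand crop shows the post top at side (301.5,203) and top (366.5,126.5), the foot corners at top (324,155), (331,197) and (367.5,190.5), and the prong tops at about top (378,184).

```bash
python3 - <<'E'
from h import *
np.set_printoptions(precision=1,suppress=True)
print("rim top",*[atz("top",p,45) for p in((184,171.5),(224.5,191),(213.5,216.5),(172.5,196))])
print("rim side",*[atz("side",p,45) for p in((242.5,167),(262,172),(248.5,192.5),(227,187))])
print("grips top",atz("top",(180.5,181.5),131),atz("top",(206,193.5),131),"tri peak",tri((245,157.5),(192,187.5)))
print("grips side",tri((239.5,163.5),(206,193.5)),tri((250.5,152),(180.5,181.5)))
print("foot top",*[atz("top",p,14) for p in((324,155),(331,197.5),(367.5,191))])
print("foot side",*[atz("side",p,14) for p in((248.5,275),(257,304.5),(304,296.5))])
print("posttop",atz("side",(301.5,203),269),atz("top",(366.5,126.5),269))
print("postbase",atz("side",(294,281),14),atz("top",(343,154),14))
print("prong",tri((246.5,221),(378.5,184)))
print("collar",tri((305,229),(364,139)))
print("bar end",tri((333.5,165),(373,83)))
E
```

```text
rim top [527.  364.2  45. ] [478.5 258.8  45. ] [412.8 284.5  45. ] [463.  390.5  45. ]
rim side [461.2 385.4  45. ] [522.2 357.5  45. ] [477.4 256.5  45. ] [413.5 283.8  45. ]
grips top [484.8 356.3 131. ] [457.5 295.4 131. ] tri peak (array([470.6, 330. , 120.5]), [np.float64(0.7569436396700714), np.float64(0.9543464934960596)])
grips side (array([455.2, 295.8, 123.4]), [np.float64(1.1940596162248385), np.float64(1.4777799011033181)]) (array([486.1, 358.1, 120.7]), [np.float64(0.19431503173903517), np.float64(0.24890468730175896)])
foot top [585.8   0.   14. ] [472.  -17.6  14. ] [ 491.1 -113.4   14. ]
foot side [471.1 -27.8  14. ] [ 488.8 -115.1   14. ] [600.6 -95.4  14. ]
posttop [578.9 -52.9 269. ] [581.9 -45.9 269. ]
postbase [581.9 -49.1  14. ] [589.5 -50.5  14. ]
prong (array([466.1, -75.5, 242. ]), [np.float64(0.5271435844522074), np.float64(0.5202605520388255)])
collar (array([584.3, -59. , 197.7]), [np.float64(3.450094960438385), np.float64(3.3560608175096784)])
bar end (array([638. , -37.1, 353.7]), [np.float64(0.4490202296882868), np.float64(0.4785957847357792)])
```

```bash
python3 - <<'E'
from h import *
from scipy.optimize import least_squares
np.set_printoptions(precision=1,suppress=True)
def P(v,l):
    c,s=np.cos(v[2]),np.sin(v[2]);return [v[0]+c*l[0]-s*l[1],v[1]+s*l[0]+c*l[1],l[2]]
def res(v,full=False):
    h=v[3];L=v[4]
    K=[("side",(0,0,269),(301.5,203)),("top",(0,0,269),(366.5,126.5)),("side",(0,0,14),(294,281.5)),
    ("side",(-90,0,h-6),(257.5,234.4)),("side",(-114,-10,h+35),(246.5,221)),("top",(-114,-10,h+35),(378.5,184)),
    ("side",(L*.423,0,h+34+L*.906),(333.5,165)),("top",(L*.423,0,h+34+L*.906),(373,83)),("top",(-20,0,h),(360.5,146))]
    r=[proj(n,P(v,l))-p for n,l,p in K]
    # arm row at columns
    a=proj("side",P(v,(-20,0,h)));b=proj("side",P(v,(-70,0,h)))
    row=lambda c:a[1]+(c-a[0])*(b[1]-a[1])/(b[0]-a[0])
    r.append(np.array([row(285)-228.8,row(272.8)-230.3]))
    if full:print(np.array(r))
    return np.hstack([np.hstack(r),(np.degrees(v[2])-10)/2])
s=least_squares(res,[581,-49,.175,203,135],loss="soft_l1",x_scale=[1,1,.01,1,1])
print(s.x,np.degrees(s.x[2]));res(s.x,True)
print("seat",P(s.x,(-90,0,s.x[3]-6)))
E
```

```text
[579.9 -48.    0.2 197.1 136.9] 9.702815193989634
[[ 0.2 -1.6]
 [ 1.   0.9]
 [-0.8 -0.8]
 [ 1.  -0.3]
 [ 2.1  3.9]
 [-0.6 -0.1]
 [ 0.1 -0.4]
 [ 0.8  0.7]
 [ 0.2  0.2]
 [-0.3 -0.2]]
seat [np.float64(491.22474956856735), np.float64(-63.14853084481254), np.float64(191.1322117120269)]
```

```bash
python3 - <<'E'
from h import *
np.set_printoptions(precision=1,suppress=True)
print(tri((233.3,327),(469,201)),tri((334,330),(475,127)))
E
```

```text
(array([ 440.6, -287.7,  191. ]), [np.float64(1.4263319287026885), np.float64(1.1281867531562748)]) (array([ 608.6, -305.3,  201.5]), [np.float64(0.3185506118586719), np.float64(0.24470216590586583)])
```

>>> apply_moves --increments '[{"x": 0.0, "y": 0.01, "z": 0.035, "jaw": 1}, {"x": 0.01, "y": 0.01, "z": 0.035}, {"x": 0.02, "y": 0.02, "z": 0.03}, {"x": 0.025, "y": 0.02, "z": 0.025}, {"x": 0.025, "y": 0.025, "z": 0.02}, {"x": 0.027, "y": 0.025, "z": 0.015}, {"x": 0.025, "y": 0.024, "z": 0.01}, {"x": 0.025, "y": 0.03}]'

```text
invalid input at $.increments[0]: expected keys x, y, z, rx, ry, rz, jaw
```

>>> apply_moves --increments '[{"x": 0, "y": 0.01, "z": 0.035, "rx": 0, "ry": 0, "rz": 0, "jaw": 1}, {"x": 0.01, "y": 0.01, "z": 0.035, "rx": 0, "ry": 0, "rz": 0, "jaw": 1}, {"x": 0.02, "y": 0.02, "z": 0.03, "rx": 0, "ry": 0, "rz": 0, "jaw": 1}, {"x": 0.025, "y": 0.02, "z": 0.025, "rx": 0, "ry": 0, "rz": 0, "jaw": 1}, {"x": 0.025, "y": 0.025, "z": 0.02, "rx": 0, "ry": 0, "rz": 0, "jaw": 1}, {"x": 0.027, "y": 0.025, "z": 0.015, "rx": 0, "ry": 0, "rz": 0, "jaw": 1}, {"x": 0.025, "y": 0.024, "z": 0.01, "rx": 0, "ry": 0, "rz": 0, "jaw": 1}, {"x": 0.025, "y": 0.03, "z": 0, "rx": 0, "ry": 0, "rz": 0, "jaw": 1}]'

```text
time: 0.87
ee_pos: [301.3, -470.0, 403.6]
tool_rot: [0.994, 0.11, 0.001, 0.002]
contact_force: [1.0, -0.5, -0.5]
grip_width: 85.5
grip_force: 0.0
```

>>> apply_moves --increments '[{"x": 0.022, "y": 0.033, "z": 0, "rx": 0, "ry": 0, "rz": 0.1, "jaw": 1}, {"x": 0.022, "y": 0.033, "z": 0, "rx": 0, "ry": 0, "rz": 0.1, "jaw": 1}, {"x": 0.022, "y": 0.033, "z": 0, "rx": 0, "ry": 0, "rz": 0.1, "jaw": 1}, {"x": 0.022, "y": 0.033, "z": 0, "rx": 0, "ry": 0, "rz": 0.1, "jaw": 1}, {"x": 0.02, "y": 0.035, "z": 0, "rx": 0, "ry": 0, "rz": 0.1, "jaw": 1}, {"x": 0.02, "y": 0.035, "z": 0, "rx": 0, "ry": 0, "rz": 0.1, "jaw": 1}, {"x": 0.02, "y": 0.035, "z": 0, "rx": 0, "ry": 0, "rz": 0.1, "jaw": 1}, {"x": 0.02, "y": 0.035, "z": 0, "rx": 0, "ry": 0, "rz": 0.1, "jaw": 1}]'

```text
time: 1.53
ee_pos: [468.5, -196.2, 401.4]
tool_rot: [0.871, 0.491, 0.0, 0.0]
contact_force: [0.6, -0.9, 0.1]
grip_width: 85.8
grip_force: 0.0
```

>>> apply_moves --increments '[{"x": 0.01, "y": 0.038, "z": 0, "rx": 0, "ry": 0, "rz": 0.12, "jaw": 1}, {"x": 0.005, "y": 0.04, "z": 0, "rx": 0, "ry": 0, "rz": 0, "jaw": 1}, {"x": 0, "y": 0.04, "z": 0, "rx": 0, "ry": 0, "rz": 0, "jaw": 1}, {"x": 0, "y": 0.04, "z": 0, "rx": 0, "ry": 0, "rz": 0, "jaw": 1}, {"x": 0, "y": 0.04, "z": 0, "rx": 0, "ry": 0, "rz": 0, "jaw": 1}, {"x": 0, "y": 0.04, "z": 0, "rx": 0, "ry": 0, "rz": 0, "jaw": 1}, {"x": 0, "y": 0.04, "z": 0, "rx": 0, "ry": 0, "rz": 0, "jaw": 1}, {"x": 0, "y": 0.04, "z": 0, "rx": 0, "ry": 0, "rz": 0, "jaw": 1}]'

```text
time: 2.2
ee_pos: [482.4, 121.9, 401.4]
tool_rot: [0.841, 0.54, 0.0, 0.0]
contact_force: [0.9, 0.1, 0.6]
grip_width: 85.1
grip_force: 0.0
```

>>> apply_moves --increments '[{"x": -0.002, "y": 0.03, "z": -0.02, "rx": 0, "ry": 0, "rz": 0, "jaw": 1}, {"x": -0.003, "y": 0.03, "z": -0.02, "rx": 0, "ry": 0, "rz": 0, "jaw": 1}, {"x": -0.004, "y": 0.03, "z": -0.02, "rx": 0, "ry": 0, "rz": 0, "jaw": 1}, {"x": -0.004, "y": 0.03, "z": -0.025, "rx": 0, "ry": 0, "rz": 0, "jaw": 1}, {"x": -0.004, "y": 0.025, "z": -0.03, "rx": 0, "ry": 0, "rz": 0, "jaw": 1}, {"x": -0.004, "y": 0.017, "z": -0.03, "rx": 0, "ry": 0, "rz": 0, "jaw": 1}, {"x": -0.003, "y": 0.01, "z": -0.03, "rx": 0, "ry": 0, "rz": 0, "jaw": 1}, {"x": -0.002, "y": 0.002, "z": -0.026, "rx": 0, "ry": 0, "rz": 0, "jaw": 1}]'

```text
time: 2.87
ee_pos: [456.1, 295.5, 198.4]
tool_rot: [0.841, 0.541, -0.0, -0.0]
contact_force: [-0.3, -0.5, -0.0]
grip_width: 85.2
grip_force: 0.0
```

```bash
python3 - <<'E'
from h import *
from rig import readout
print(readout.get_state()["ee_pos"])
a=eyes.capture("side");b=eyes.capture("top")
cv2.imwrite("pics/pre.png",hcat(crop(a,205,100,80,105,5),crop(b,155,150,85,80,4.5)))
E
```

```text
[456.06801976 295.50317195 198.39157561]
```

View pics/pre.png

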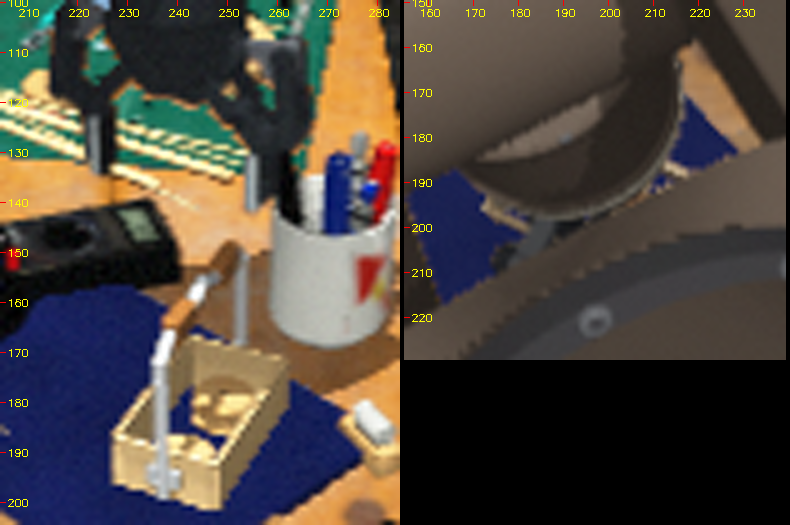

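The fingers, with tips at side (224,134) and (255,141), straddle the near grip at (239,163) symmetrically. I'll go down and close.

>>> apply_moves --increments '[{"x": 0, "y": -0.001, "z": -0.025, "rx": 0, "ry": 0, "rz": 0, "jaw": 1}, {"x": 0, "y": 0, "z": -0.025, "rx": 0, "ry": 0, "rz": 0, "jaw": 1}, {"x": 0, "y": 0, "z": -0.025, "rx": 0, "ry": 0, "rz": 0, "jaw": 1}, {"x": 0, "y": 0, "z": -0.02, "rx": 0, "ry": 0, "rz": 0, "jaw": 1}, {"x": 0, "y": 0, "z": 0, "rx": 0, "ry": 0, "rz": 0, "jaw": 0.5}, {"x": 0, "y": 0, "z": 0, "rx": 0, "ry": 0, "rz": 0, "jaw": 0.3}, {"x": 0, "y": 0, "z": 0, "rx": 0, "ry": 0, "rz": 0, "jaw": 0.2}, {"x": 0, "y": 0, "z": 0, "rx": 0, "ry": 0, "rz": 0, "jaw": 0.1}]' --force 70

```text
time: 3.63
ee_pos: [458.2, 293.4, 107.2]
tool_rot: [0.841, 0.54, 0.001, 0.0]
contact_force: [0.3, 0.9, 0.6]
grip_width: 38.7
grip_force: 0.0
```

>>> apply_moves --increments '[{"x": 0, "y": 0, "z": 0, "rx": 0, "ry": 0, "rz": 0, "jaw": 0}, {"x": 0, "y": 0, "z": 0, "rx": 0, "ry": 0, "rz": 0, "jaw": 0}, {"x": 0, "y": 0, "z": 0, "rx": 0, "ry": 0, "rz": 0, "jaw": 0}, {"x": 0, "y": 0, "z": 0, "rx": 0, "ry": 0, "rz": 0, "jaw": 0}, {"x": 0, "y": 0, "z": 0, "rx": 0, "ry": 0, "rz": 0, "jaw": 0}, {"x": 0, "y": 0, "z": 0, "rx": 0, "ry": 0, "rz": 0, "jaw": 0}]'

```text
time: 4.13
ee_pos: [457.0, 293.1, 106.1]
tool_rot: [0.841, 0.54, 0.0, -0.0]
contact_force: [-3.6, -1.4, 10.1]
grip_width: 10.0
grip_force: 70.2
```

>>> apply_moves --increments '[{"x": 0, "y": 0, "z": 0.01, "rx": 0, "ry": 0, "rz": 0, "jaw": 0}, {"x": 0, "y": 0, "z": 0.02, "rx": 0, "ry": 0, "rz": 0, "jaw": 0}, {"x": 0, "y": 0, "z": 0.025, "rx": 0, "ry": 0, "rz": 0, "jaw": 0}, {"x": 0, "y": -0.005, "z": 0.025, "rx": 0, "ry": 0, "rz": 0, "jaw": 0}, {"x": -0.002, "y": -0.01, "z": 0.025, "rx": 0, "ry": 0, "rz": 0.05, "jaw": 0}, {"x": -0.002, "y": -0.015, "z": 0.015, "rx": 0, "ry": 0, "rz": 0.08, "jaw": 0}, {"x": -0.002, "y": -0.02, "z": 0.004, "rx": 0, "ry": 0, "rz": 0.08, "jaw": 0}, {"x": -0.002, "y": -0.02, "z": 0, "rx": 0, "ry": 0, "rz": 0.08, "jaw": 0}]'

```text
time: 4.8
ee_pos: [449.5, 222.7, 231.5]
tool_rot: [0.753, 0.658, 0.001, 0.001]
contact_force: [0.9, -0.1, -3.2]
grip_width: 9.5
grip_force: 68.4
```

>>> apply_moves --increments '[{"x": -0.002, "y": -0.022, "z": 0, "rx": 0, "ry": 0, "rz": 0.08, "jaw": 0}, {"x": -0.002, "y": -0.022, "z": 0, "rx": 0, "ry": 0, "rz": 0.08, "jaw": 0}, {"x": -0.002, "y": -0.022, "z": 0, "rx": 0, "ry": 0, "rz": 0.08, "jaw": 0}, {"x": -0.002, "y": -0.022, "z": 0, "rx": 0, "ry": 0, "rz": 0.07, "jaw": 0}, {"x": -0.002, "y": -0.022, "z": 0, "rx": 0, "ry": 0, "rz": 0, "jaw": 0}, {"x": -0.002, "y": -0.02, "z": 0, "rx": 0, "ry": 0, "rz": 0, "jaw": 0}, {"x": -0.002, "y": -0.01, "z": 0, "rx": 0, "ry": 0, "rz": 0, "jaw": 0}, {"x": 0, "y": -0.003, "z": 0, "rx": 0, "ry": 0, "rz": 0, "jaw": 0}]'

```text
time: 5.47
ee_pos: [434.6, 78.7, 229.8]
tool_rot: [0.645, 0.764, -0.0, 0.0]
contact_force: [0.3, 0.1, -1.7]
grip_width: 9.8
grip_force: 68.4
```

```bash
python3 - <<'E'
from h import *
from rig import readout
print(readout.get_state()["ee_pos"],readout.get_state()["contact_force"])
a=eyes.capture("side");b=eyes.capture("top")
cv2.imwrite("pics/carry.png",hcat(crop(a,190,90,130,160,3.6),crop(b,200,110,130,140,2.3,20)))
E
```

```text
[434.57871765  78.68582803 229.77736084] [ 0.25162354  0.13675364 -1.73211253]
```

View pics/carry.png

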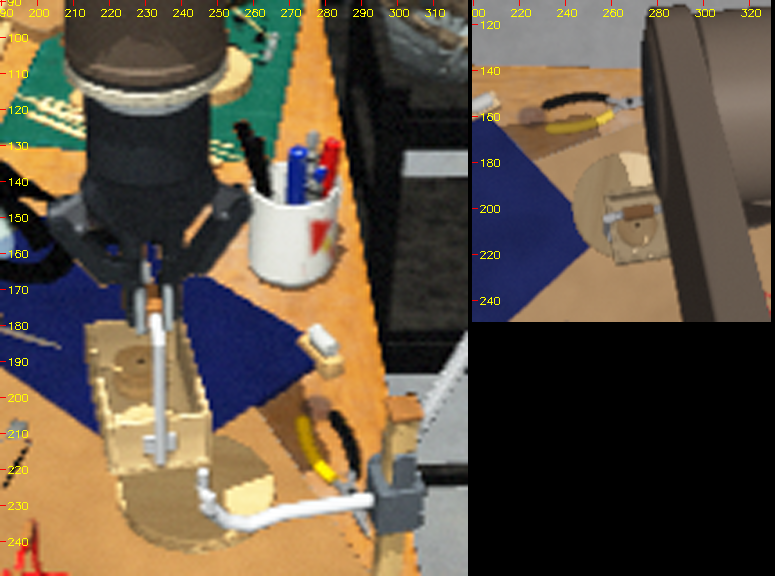

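```bash
python3 - <<'E'
from h import *
np.set_printoptions(precision=1,suppress=True)
t=np.radians(9.7);P=lambda l:[579.9+np.cos(t)*l[0]-np.sin(t)*l[1],-48+np.sin(t)*l[0]+np.cos(t)*l[1],l[2]]
for h in(194,197,200,203): print(h,*[proj("side",P((-114,y,h+35))) for y in(10,-10)],*[proj("top",P((-114,y,h+35))) for y in(10,-10)],"seat",proj("side",P((-90,0,h-6))),"bar",proj("side",P((-40,0,h))))
z=45+229.8-106
a,b=atz("side",(219.5,205.3),z),atz("side",(247.8,204),z)
print(a,b,np.degrees(np.arctan2(*(b-a)[1::-1])),"mid",(a+b)/2)
print("far grip top",atz("top",(272,201.5),131+123.8))
u=np.array([-np.sin(t),np.cos(t)]);print("pred near edge mid",np.array([434.6,78.7])+u*(33-58),"pred far grip",np.array([434.6,78.7])+u*66)
E
```

```text
194 [246.7 219.5] [248.5 226. ] [368.1 185.6] [377.4 184.2] seat [258.5 235.1] bar [281.1 230. ]
197 [246.7 218.4] [248.5 224.9] [368.5 185.3] [377.9 183.9] seat [258.5 234.1] bar [281.2 229. ]
200 [246.7 217.4] [248.5 223.9] [368.9 185.1] [378.3 183.7] seat [258.6 233.1] bar [281.3 228. ]
203 [246.7 216.3] [248.5 222.8] [369.3 184.8] [378.7 183.4] seat [258.6 232.1] bar [281.3 227. ]
[402.8  58.3 168.8] [470.8  61.8 168.8] 2.894569326521256 mid [436.8  60.1 168.8]
far grip top [424.2 145.8 254.8]
pred near edge mid [438.8  54.1] pred far grip [423.5 143.8]
```

>>> apply_moves --increments '[{"x": 0, "y": -0.01, "z": 0, "rx": 0, "ry": 0, "rz": 0, "jaw": 0}, {"x": 0, "y": -0.02, "z": 0, "rx": 0, "ry": 0, "rz": 0, "jaw": 0}, {"x": 0, "y": -0.028, "z": 0, "rx": 0, "ry": 0, "rz": 0, "jaw": 0}, {"x": 0, "y": -0.033, "z": 0, "rx": 0, "ry": 0, "rz": 0, "jaw": 0}, {"x": 0, "y": -0.033, "z": 0, "rx": 0, "ry": 0, "rz": 0, "jaw": 0}, {"x": 0, "y": -0.03, "z": 0, "rx": 0, "ry": 0, "rz": 0, "jaw": 0}, {"x": 0.001, "y": -0.022, "z": 0, "rx": 0, "ry": 0, "rz": 0, "jaw": 0}, {"x": 0.002, "y": -0.01, "z": 0, "rx": 0, "ry": 0, "rz": 0, "jaw": 0}]'

```text
time: 6.23
ee_pos: [438.3, -108.2, 229.4]
tool_rot: [0.644, 0.765, -0.0, 0.0]
contact_force: [0.3, -0.3, -2.4]
grip_width: 9.9
grip_force: 68.4
```

```bash
python3 - <<'E'
from h import *
from rig import readout
print(readout.get_state()["ee_pos"],readout.get_state()["contact_force"])
a=eyes.capture("side");b=eyes.capture("top")
cv2.imwrite("pics/front.png",hcat(crop(a,195,160,110,130,4.3),crop(b,320,110,95,125,3.2,20)))
E
```

```text
[ 438.25509935 -108.19511942  229.36207185] [ 0.27214202 -0.31659618 -2.39267303]
```

View pics/front.png

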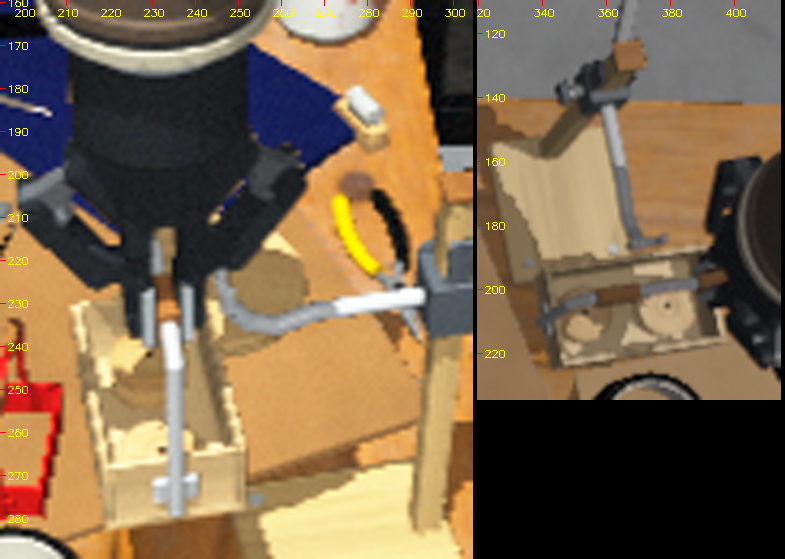

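```bash
python3 - <<'E'
from h import *
np.set_printoptions(precision=1,suppress=True)
t=np.radians(9.7);R=np.array([[np.cos(t),np.sin(t)],[-np.sin(t),np.cos(t)]])
S=lambda p:R@(p[:2]-np.array([579.9,-48]))
print("peak",S(atz("top",(378,199.5),252)),"far grip",S(atz("top",(363.5,202),254.5)),"near",S(atz("top",(391,198),254.5)),"tcp",S(np.array([438.3,-108.2])))
print("prongs side/top",S(atz("top",(378,184),231)),S(atz("top",(367,186.5),231)))
E
```

```text
peak [-148.5    2.4] far grip [-149.5   33.4] near [-149.7  -23.6] tcp [-149.7  -35.5]
prongs side/top [-114.1  -10.6] [-115.9   13.3]
```

>>> apply_moves --increments '[{"x": 0.005, "y": 0.001, "z": 0, "rx": 0, "ry": 0, "rz": 0, "jaw": 0}, {"x": 0.01, "y": 0.0015, "z": 0, "rx": 0, "ry": 0, "rz": 0, "jaw": 0}, {"x": 0.01, "y": 0.002, "z": 0, "rx": 0, "ry": 0, "rz": 0, "jaw": 0}, {"x": 0.01, "y": 0.0015, "z": 0, "rx": 0, "ry": 0, "rz": 0, "jaw": 0}, {"x": 0.01, "y": 0.002, "z": 0, "rx": 0, "ry": 0, "rz": 0, "jaw": 0}, {"x": 0.01, "y": 0.002, "z": 0, "rx": 0, "ry": 0, "rz": 0, "jaw": 0}, {"x": 0.004, "y": 0.001, "z": 0, "rx": 0, "ry": 0, "rz": 0, "jaw": 0}, {"x": 0, "y": 0, "z": -0.003, "rx": 0, "ry": 0, "rz": 0, "jaw": 0}]'

```text
time: 7.0
ee_pos: [498.4, -94.7, 226.4]
tool_rot: [0.644, 0.765, 0.0, 0.0]
contact_force: [0.6, 1.1, -2.4]
grip_width: 10.0
grip_force: 68.4
```

>>> apply_moves --increments '[{"x": 0, "y": 0, "z": -0.006, "rx": 0, "ry": 0, "rz": 0, "jaw": 0}, {"x": 0, "y": 0, "z": -0.008, "rx": 0, "ry": 0, "rz": 0, "jaw": 0}, {"x": 0, "y": 0, "z": -0.008, "rx": 0, "ry": 0, "rz": 0, "jaw": 0}, {"x": 0, "y": 0, "z": -0.008, "rx": 0, "ry": 0, "rz": 0, "jaw": 0}, {"x": 0, "y": 0, "z": -0.006, "rx": 0, "ry": 0, "rz": 0, "jaw": 0}, {"x": 0, "y": 0, "z": -0.004, "rx": 0, "ry": 0, "rz": 0, "jaw": 0}]'

```text
time: 7.5
ee_pos: [496.4, -95.1, 185.2]
tool_rot: [0.644, 0.765, -0.0, -0.001]
contact_force: [0.7, -0.5, -2.2]
grip_width: 9.7
grip_force: 68.4
```

>>> apply_moves --increments '[{"x": 0, "y": 0, "z": -0.003, "rx": 0, "ry": 0, "rz": 0, "jaw": 0}, {"x": 0, "y": 0, "z": -0.002, "rx": 0, "ry": 0, "rz": 0, "jaw": 0}, {"x": 0, "y": 0, "z": -0.001, "rx": 0, "ry": 0, "rz": 0, "jaw": 0}]'

```text
time: 7.75
ee_pos: [497.0, -95.1, 180.1]
tool_rot: [0.644, 0.765, -0.0, -0.0]
contact_force: [0.3, 0.2, -2.5]
grip_width: 10.1
grip_force: 68.4
```

>>> apply_moves --increments '[{"x": 0, "y": 0, "z": -0.001, "rx": 0, "ry": 0, "rz": 0, "jaw": 0}, {"x": 0, "y": 0, "z": -0.001, "rx": 0, "ry": 0, "rz": 0, "jaw": 0}, {"x": 0, "y": 0, "z": 0, "rx": 0, "ry": 0, "rz": 0, "jaw": 0}]'

```text
time: 8.0
ee_pos: [497.2, -95.1, 178.4]
tool_rot: [0.644, 0.765, 0.0, 0.0]
contact_force: [-0.1, 0.5, -2.2]
grip_width: 9.8
grip_force: 68.5
```

>>> apply_moves --increments '[{"x": 0, "y": 0, "z": -0.001, "rx": 0, "ry": 0, "rz": 0, "jaw": 0}, {"x": 0, "y": 0, "z": -0.001, "rx": 0, "ry": 0, "rz": 0, "jaw": 0}, {"x": 0, "y": 0, "z": 0, "rx": 0, "ry": 0, "rz": 0, "jaw": 0}]'

```text
time: 8.25
ee_pos: [497.8, -95.3, 177.0]
tool_rot: [0.644, 0.765, 0.0, 0.001]
contact_force: [-1.1, -1.6, 10.4]
grip_width: 9.6
grip_force: 70.3
```

```bash
python3 - <<'E'
from h import *
a=eyes.capture("side");b=eyes.capture("top")
cv2.imwrite("pics/seat.png",hcat(crop(a,210,160,110,130,4.3),crop(b,320,110,95,125,3.2,20)))
E
```

```text
(no output)
```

View pics/seat.png

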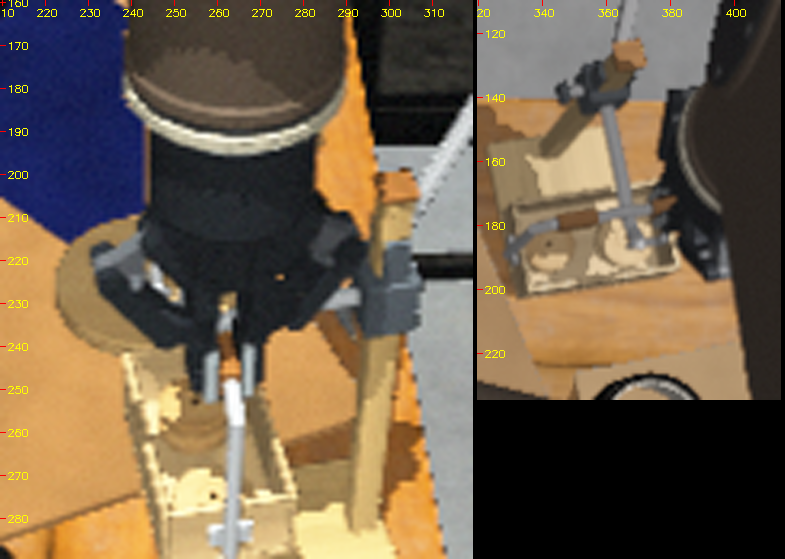

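>>> apply_moves --increments '[{"x": 0, "y": 0, "z": 0.001, "rx": 0, "ry": 0, "rz": 0, "jaw": 0}, {"x": 0, "y": 0, "z": 0, "rx": 0, "ry": 0, "rz": 0, "jaw": 0.2}, {"x": 0, "y": 0, "z": 0, "rx": 0, "ry": 0, "rz": 0, "jaw": 0.35}, {"x": 0, "y": 0, "z": 0, "rx": 0, "ry": 0, "rz": 0, "jaw": 0.5}, {"x": 0, "y": 0, "z": 0, "rx": 0, "ry": 0, "rz": 0, "jaw": 0.5}, {"x": 0, "y": 0, "z": 0, "rx": 0, "ry": 0, "rz": 0, "jaw": 0.5}, {"x": 0, "y": 0, "z": 0, "rx": 0, "ry": 0, "rz": 0, "jaw": 0.5}, {"x": 0, "y": 0, "z": 0, "rx": 0, "ry": 0, "rz": 0, "jaw": 0.5}]'

```text
time: 9.02
ee_pos: [497.0, -95.1, 177.3]
tool_rot: [0.644, 0.765, -0.0, -0.0]
contact_force: [0.3, 0.7, 0.7]
grip_width: 42.5
grip_force: 0.0
```

>>> apply_moves --increments '[{"x": 0, "y": 0, "z": 0.01, "rx": 0, "ry": 0, "rz": 0, "jaw": 0.5}, {"x": 0, "y": 0, "z": 0.015, "rx": 0, "ry": 0, "rz": 0, "jaw": 0.5}, {"x": 0, "y": 0, "z": 0.02, "rx": 0, "ry": 0, "rz": 0, "jaw": 0.5}, {"x": 0, "y": 0, "z": 0.03, "rx": 0, "ry": 0, "rz": 0, "jaw": 0.5}, {"x": 0, "y": 0, "z": 0.04, "rx": 0, "ry": 0, "rz": 0, "jaw": 0.5}, {"x": 0, "y": 0, "z": 0.04, "rx": 0, "ry": 0, "rz": 0, "jaw": 0.5}, {"x": 0, "y": 0, "z": 0.04, "rx": 0, "ry": 0, "rz": 0, "jaw": 0.5}, {"x": 0, "y": 0, "z": 0.04, "rx": 0, "ry": 0, "rz": 0, "jaw": 0.5}]'

```text
time: 9.68
ee_pos: [496.3, -94.9, 415.3]
tool_rot: [0.644, 0.765, 0.0, 0.0]
contact_force: [1.4, -1.8, -0.4]
grip_width: 42.9
grip_force: 0.0
```

>>> apply_moves --increments '[{"x": 0.02, "y": 0.007, "z": 0, "rx": 0, "ry": 0, "rz": 0, "jaw": 0}, {"x": 0.03, "y": 0.011, "z": 0, "rx": 0, "ry": 0, "rz": 0, "jaw": 0}, {"x": 0.03, "y": 0.011, "z": 0, "rx": 0, "ry": 0, "rz": 0, "jaw": 0}, {"x": 0.03, "y": 0.011, "z": 0, "rx": 0, "ry": 0, "rz": 0, "jaw": 0}, {"x": 0.03, "y": 0.011, "z": 0, "rx": 0, "ry": 0, "rz": 0, "jaw": 0}, {"x": 0.025, "y": 0.009, "z": 0, "rx": 0, "ry": 0, "rz": 0, "jaw": 0}, {"x": 0.012, "y": 0.003, "z": 0, "rx": 0, "ry": 0, "rz": 0, "jaw": 0}, {"x": 0, "y": 0, "z": 0, "rx": 0, "ry": 0, "rz": 0, "jaw": 0}]'

```text
time: 10.35
ee_pos: [675.8, -31.1, 411.8]
tool_rot: [0.644, 0.765, -0.0, -0.0]
contact_force: [-0.1, -0.2, -0.0]
grip_width: -0.0
grip_force: 0.0
```

>>> apply_moves --increments '[{"x": 0, "y": 0, "z": -0.02, "rx": 0, "ry": 0, "rz": 0, "jaw": 0}, {"x": 0, "y": 0, "z": -0.025, "rx": 0, "ry": 0, "rz": 0, "jaw": 0}, {"x": 0, "y": 0, "z": -0.025, "rx": 0, "ry": 0, "rz": 0, "jaw": 0}, {"x": 0, "y": 0, "z": -0.015, "rx": 0, "ry": 0, "rz": 0, "jaw": 0}, {"x": 0, "y": 0, "z": 0, "rx": 0, "ry": 0, "rz": 0, "jaw": 0}]'

```text
time: 10.77
ee_pos: [671.6, -32.2, 324.5]
tool_rot: [0.644, 0.765, -0.002, -0.002]
contact_force: [-0.9, -0.2, -0.1]
grip_width: -0.3
grip_force: 0.0
```

```bash
python3 - <<'E'
from h import *
a=eyes.capture("side");b=eyes.capture("top")
cv2.imwrite("pics/behind.png",hcat(crop(a,220,90,140,205,2.8),crop(b,310,70,100,140,3.5,20)))
E
```

View pics/behind.png

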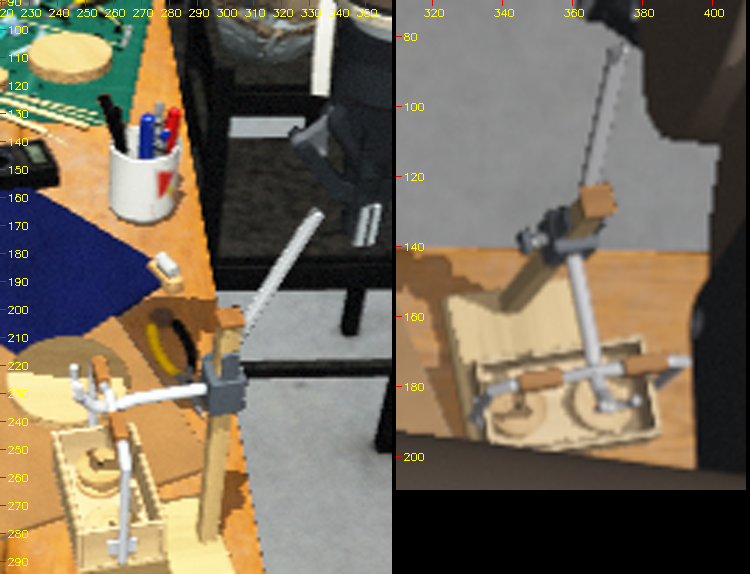

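The basket hangs on the hook with its wire behind the prongs at side (252,233) and top (365,176). The shut fingers are behind the bar's end at side (333,165). Next I'll push.

>>> apply_moves --increments '[{"x": -0.006, "y": -0.001, "z": 0, "rx": 0, "ry": 0, "rz": 0, "jaw": 0}, {"x": -0.01, "y": -0.0017, "z": 0, "rx": 0, "ry": 0, "rz": 0, "jaw": 0}, {"x": -0.01, "y": -0.0017, "z": 0, "rx": 0, "ry": 0, "rz": 0, "jaw": 0}, {"x": -0.01, "y": -0.0017, "z": 0, "rx": 0, "ry": 0, "rz": 0, "jaw": 0}, {"x": -0.01, "y": -0.0017, "z": 0, "rx": 0, "ry": 0, "rz": 0, "jaw": 0}, {"x": -0.01, "y": -0.0017, "z": 0, "rx": 0, "ry": 0, "rz": 0, "jaw": 0}, {"x": -0.01, "y": -0.0017, "z": 0, "rx": 0, "ry": 0, "rz": 0, "jaw": 0}, {"x": -0.008, "y": -0.0014, "z": 0, "rx": 0, "ry": 0, "rz": 0, "jaw": 0}]'

```text
time: 11.53
ee_pos: [599.9, -45.0, 329.4]
tool_rot: [0.644, 0.765, 0.001, 0.002]
contact_force: [1.5, 0.5, 18.4]
grip_width: -0.3
grip_force: 8.2
```

>>> apply_moves --increments '[{"x": -0.006, "y": -0.001, "z": 0, "rx": 0, "ry": 0, "rz": 0, "jaw": 0}, {"x": -0.006, "y": -0.001, "z": 0, "rx": 0, "ry": 0, "rz": 0, "jaw": 0}, {"x": -0.005, "y": -0.001, "z": 0, "rx": 0, "ry": 0, "rz": 0, "jaw": 0}, {"x": 0, "y": 0, "z": 0, "rx": 0, "ry": 0, "rz": 0, "jaw": 0}, {"x": 0, "y": 0, "z": 0, "rx": 0, "ry": 0, "rz": 0, "jaw": 0}, {"x": 0, "y": 0, "z": 0, "rx": 0, "ry": 0, "rz": 0, "jaw": 0}, {"x": 0, "y": 0, "z": 0, "rx": 0, "ry": 0, "rz": 0, "jaw": 0}, {"x": 0, "y": 0, "z": 0, "rx": 0, "ry": 0, "rz": 0, "jaw": 0}]'

```text
time: 12.2
ee_pos: [583.2, -47.6, 327.1]
tool_rot: [0.644, 0.765, -0.0, -0.0]
contact_force: [1.2, 0.4, -1.3]
grip_width: -0.0
grip_force: 0.0
```

>>> apply_moves --increments '[{"x": 0.01, "y": 0, "z": 0.02, "rx": 0, "ry": 0, "rz": 0, "jaw": 0}, {"x": 0.015, "y": 0, "z": 0.03, "rx": 0, "ry": 0, "rz": 0, "jaw": 0}, {"x": 0.015, "y": 0, "z": 0.03, "rx": 0, "ry": 0, "rz": 0, "jaw": 0}, {"x": 0.015, "y": 0, "z": 0.03, "rx": 0, "ry": 0, "rz": 0, "jaw": 0}, {"x": 0.01, "y": 0, "z": 0.02, "rx": 0, "ry": 0, "rz": 0, "jaw": 0}, {"x": 0, "y": 0, "z": 0, "rx": 0, "ry": 0, "rz": 0, "jaw": 0}]'

```text
time: 12.7
ee_pos: [650.9, -47.7, 461.4]
tool_rot: [0.644, 0.765, 0.002, 0.003]
contact_force: [0.8, -0.1, 1.0]
grip_width: 0.0
grip_force: 0.0
```

```bash
python3 - <<'E'
from h import *
a=eyes.capture("side");b=eyes.capture("top")
cv2.imwrite("pics/closed.png",hcat(crop(a,220,150,110,145,4),crop(b,310,70,90,140,3.5,20)))
E
```

```text
(no output)
```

View pics/closed.png

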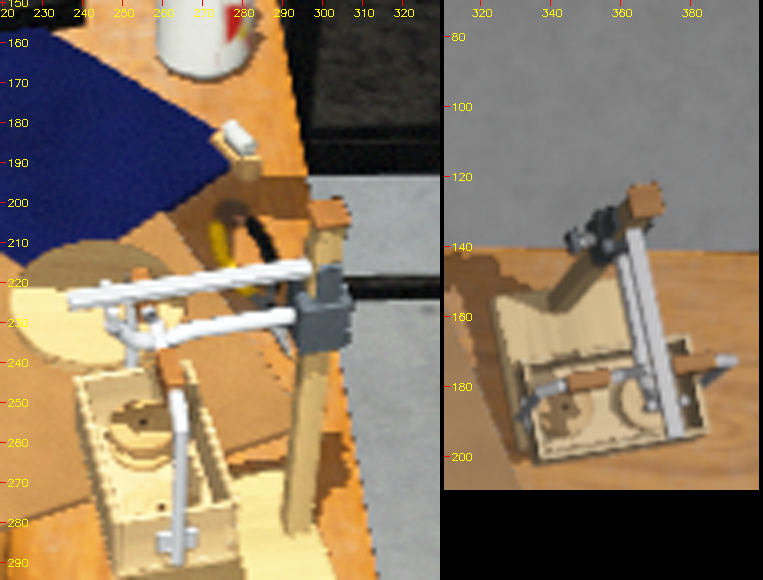

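```bash
python3 - <<'E'
from h import *
np.set_printoptions(precision=1,suppress=True)
t=np.radians(9.7);P=lambda l:[579.9+np.cos(t)*l[0]-np.sin(t)*l[1],-48+np.sin(t)*l[0]+np.cos(t)*l[1],l[2]]
for a in(0,.05,.1): print(a,*[proj(n,P((-137*np.cos(a),0,197+34+137*np.sin(a)))) for n in("side","top")])
print(tri((237.5,224),(375.5,194)))
E
```

```text
0 [236.7 223.4] [375.2 195.4]
0.05 [236.8 221. ] [376.1 194.8]
0.1 [237.  218.5] [377. 194.]
(array([447.2, -72.1, 230.5]), [np.float64(0.3531741589168785), np.float64(0.3487727283515205)])
```

The bar's tip is level at z = 230.5, against 231 for fully closed. It lies in the fork above the seated handle, and the gripper is clear.

```bash
python3 -c "
from rig import ticket
print(ticket.sign_off())"
```

```text
the job is handed in; nothing more can be done
None
```

The plywood basket, with both pulleys in it, hangs by its handle on the hook; I let go of it while the hook was open, then the drop bar fell into the fork and locked it, and the job was handed in with about 13 s on the robot clock.

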